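Line up and weight glued stool-seat blanks, with the blower off meanwhile

ROBOT

A 6-joint arm with a two-finger parallel gripper is mounted at the origin on the work surface. World frame = base frame: x ahead of the robot, y to its left, z up, the work surface at z = 0. Lengths are in m, angles in rad, forces in N, time in s.
With the tool pointing down it reaches from about 0.4 to 0.925 m from the base axis. Payload 12.5 kg.
Tool frame: the origin (TCP) lies between the finger pads; the fingertips stand 17 mm ahead of it and the grasp point (between the pads) lies 2 mm behind it; y points along the fingers, z is the direction in which the jaws open and shut, and the axes are right-handed (so a half turn about y gives the same grasp; the last joint's range is limited). The gripper opens to 95 mm and grips with 3 to 60 N. Pads are 20 mm wide; open, the fingers measure 119 mm over their backs; the gripper's body (75 mm by 180 mm) begins 59 mm behind the grasp point.
Start: joints at [-1.213, 0.491, 1.559, -0, 1.092, -0.106], TCP at [0.28, -0.559, 0.232] pointing down, gripper open.
Joint ranges: [-3.1, 3.1], [-0.84, 2.19], [0.05, 2.79], [-1.13, 4.28], [0.06, 2.93], [-2.69, 2.69]. Speed limits (rad/s): [2.22, 2.22, 2.79, 3.14, 3.14, 3.14].

INTERFACE

Orientations are given as a rotation vector (axis times angle).
In Python, from plant import manip gives the robot as it stands. Calls block until the motion is done:
- manip.move_to(position, orientation): joint-space move of the TCP to a pose.
- manip.servo_line(position, orientation=None, max_speed=0.15, stop_force=None): straight line of the TCP; orientation=None keeps the orientation; max_speed is the mean speed in m/s. With stop_force (N) it stops when the force on the tool has changed by that much, and returns True; else False.
- manip.set_joints(angles): joint-space move.
- manip.set_gripper(opening, effort=None): finger opening in m; effort is the grip in N (None keeps the last); returns when the fingers have stopped.
- manip.wait(seconds).
- manip.solve_ik(position, orientation): joint angles nearest the present ones, or None.
- manip.read_state(): the state.
- manip.snapshot(name): name is "scene" or "top"; returns a dict with "color" (384x512x3 uint8, red, green, blue), "intrinsics" (3x3 intrinsics, pixels), "rvec" (rotation vector, rad) and "tvec" (3), from world to camera coordinates, as OpenCV has them. Camera axes: x right, y down, z forward; pixel columns grow to the right and rows downward; lengths in m; the calibration is good to about 2 mm. A picture is of the moment at which its call begins. There is no depth.
A pose or a line that the arm cannot do raises manip.IKError and nothing moves.
- manip.hand_in(): hands the job in, once; it reports no verdict.
Trained networks look in the newest picture that a camera, given by its name, has taken for a name from the list of things; names that differ only in an ending like _2 or _b are one class to them, and where a whole thing is asked for, a point or a joint stands for the part that bears it (a point fixed in the world has none). Each returns a list of dicts, best first, with "score" (0 to 1); they miss things now and then, are a little off and sometimes report something else, mostly with a low value. They report only what shows in the picture. A call takes as long as a camera call. They do not tell look-alikes from the thing itself.
- manip.boxes_of(label, camera): "centre" ([column, row] in pixels, amid what is visible of it).
- manip.outline_of(label, camera): "region" (384x512 bool, what is visible of it) and "centre" ([column, row] in pixels, amid what is visible of it).
- manip.mark_of(label, camera): "centre" ([column, row] in pixels: a listed point, or the origin of a listed thing).
The state is a dict: "clock": time; "joint_pos": joint angles; "joint_vel": joint speeds; "joint_efforts": joint torques, N m; "tool_pos": TCP position; "orientation": TCP orientation; "force": force on the tool from outside, world axes, zero at the start; "torque": the same for the moment, N m; "opening": finger opening in m.
Only numpy, scipy, OpenCV 4.12 (cv2) and the standard library are available. Lean on these libraries where they do the work, as an engineer would, in place of code of your own. Each camera call takes 0.05 s, during which the arm holds its last target. There are 200 camera calls.

TASK

Switch the warm-air blower off at its lever, then turn every round blank on its cradle, by pushing at its edge, until its notch squarely faces that cradle's brass pointer, and stand one steel weight centred on top of each blank. Once all blanks are lined up and weighted, switch the blower back on; leave the glue bottle, the mallet and the sample joint where they are.

Things in the scene. Friction and masses are not known exactly. Their poses are not given: they have to be found in the camera images.
- cradle1: left one (seen from the robot) of three fixed cradles: round plywood plate, 144 mm across, 14 mm high, with a centre spigot 20 mm across rising 16 mm above it. Origin: centre of its underside, on the bench; z up; x towards its brass pointer, a flat inlay ending in a tab 16 mm high, 77 to 89 mm from the centre. All round the blank's edge is free for fingers. An empty cradle needs nothing
- cradle1_mark (a point): point on the left cradle's plate top, 55 mm from its centre towards its brass pointer, where the middle of the blank's notch mouth must come
- blank1: loose wooden blank on the left cradle's spigot (1 to 2 mm play), pale below, darker on top; 110 mm across, 24 thick, 160 g. Origin: centre of its underside, 14 mm above the bench; z up; x towards its notch: a 34 degree wedge through the full thickness, 18 mm deep, 32 wide at the rim, 21 at its bottom. Turns easily (1 N), surest with closed fingertips swept round in the notch. None if the cradle is empty
- blank1_notch (a point): middle of the notch mouth of the left blank, on the rim circle 55 mm from its centre, half-way up its thickness
- cradle2: middle one (seen from the robot) of three fixed cradles: round plywood plate, 144 mm across, 14 mm high, with a centre spigot 20 mm across rising 16 mm above it. Origin: centre of its underside, on the bench; z up; x towards its brass pointer, a flat inlay ending in a tab 16 mm high, 77 to 89 mm from the centre. All round the blank's edge is free for fingers. An empty cradle needs nothing
- cradle2_mark (a point): point on the middle cradle's plate top, 55 mm from its centre towards its brass pointer, where the middle of the blank's notch mouth must come
- blank2: loose wooden blank on the middle cradle's spigot (1 to 2 mm play), pale below, darker on top; 110 mm across, 24 thick, 160 g. Origin: centre of its underside, 14 mm above the bench; z up; x towards its notch: a 34 degree wedge through the full thickness, 18 mm deep, 32 wide at the rim, 21 at its bottom. Turns easily (1 N), surest with closed fingertips swept round in the notch. None if the cradle is empty
- blank2_notch (a point): middle of the notch mouth of the middle blank, on the rim circle 55 mm from its centre, half-way up its thickness
- cradle3: right one (seen from the robot) of three fixed cradles: round plywood plate, 144 mm across, 14 mm high, with a centre spigot 20 mm across rising 16 mm above it. Origin: centre of its underside, on the bench; z up; x towards its brass pointer, a flat inlay ending in a tab 16 mm high, 77 to 89 mm from the centre. All round the blank's edge is free for fingers. An empty cradle needs nothing
- cradle3_mark (a point): point on the right cradle's plate top, 55 mm from its centre towards its brass pointer, where the middle of the blank's notch mouth must come
- blank3: loose wooden blank on the right cradle's spigot (1 to 2 mm play), pale below, darker on top; 110 mm across, 24 thick, 160 g. Origin: centre of its underside, 14 mm above the bench; z up; x towards its notch: a 34 degree wedge through the full thickness, 18 mm deep, 32 wide at the rim, 21 at its bottom. Turns easily (1 N), surest with closed fingertips swept round in the notch. None if the cradle is empty
- blank3_notch (a point): middle of the notch mouth of the right blank, on the rim circle 55 mm from its centre, half-way up its thickness
- weight1_center (a point): one of three like steel weights, 450 g: round foot 64 mm across and 16 mm high with an upright knob, 24 mm across and 24 mm high, to grip from above; 40 mm high in all. This point: on its axis, 20 mm above its underside; z up. They stand on the bench at first and are interchangeable; one not needed may stay where it is
- weight2_center (a point): one of three like steel weights, 450 g: round foot 64 mm across and 16 mm high with an upright knob, 24 mm across and 24 mm high, to grip from above; 40 mm high in all. This point: on its axis, 20 mm above its underside; z up. They stand on the bench at first and are interchangeable; one not needed may stay where it is
- weight3_center (a point): one of three like steel weights, 450 g: round foot 64 mm across and 16 mm high with an upright knob, 24 mm across and 24 mm high, to grip from above; 40 mm high in all. This point: on its axis, 20 mm above its underside; z up. They stand on the bench at first and are interchangeable; one not needed may stay where it is
- isolator: grey switch box of the blower, fixed to the bench, 110 x 70 x 22 mm, with a short lever on top. Origin: centre of its underside; x along its long side towards its ON end (a white bar on the lid), -x towards its OFF end (a white ring). The lever swings in its x-z plane about a pivot over the origin, 22 mm above the bench
- lever (a joint): angle of the switch lever, rad: 0 = leaning fully to the OFF end (34 degrees from upright), 0.6 = upright, 1.2 = fully to the ON end. It turns lightly, falls to the nearer end once past upright and stays there; best pushed over with closed fingers. It starts ON
- lever_tip (a point): centre of the black ball (24 mm across) at the end of the lever, 50 mm from the pivot; about 63 mm above the bench at either end, 72 mm when upright
- glue_bottle: yellow glue bottle, 60 mm across, 170 mm high, standing on the bench, origin at the centre of its underside; leave it alone
- mallet: wooden mallet lying on the bench, 220 mm long, 55 mm high, origin under its middle; leave it alone
- corner_joint: L-shaped sample of two joined timbers, 160 x 155 mm, 45 mm high, lying on the bench, origin under the middle of its long leg; leave it alone
Not all that is in view belongs to the job. Leave any blue look-alike of the part that bears weight2_center alone.

How it is judged:
On the way, in this order (a step that is already met when the one before it is completed fails the run):
1. the blower's lever is at its OFF end (value of joint lever below 0.15 rad), for 0.2 s.
2. with the lever still off, every blank present has its notch at its pointer and a weight standing on it, released (value of joint lever below 0.15 rad and horizontal distance between blank1_notch and cradle1_mark below 0.009 m and angle between each of blank1, blank2, blank3's own z axis and vertical below 0.08 rad and z of blank1 in the frame of cradle1 below 0.02 m and ((horizontal distance between weight1_center and blank1 below 0.02 m and z of weight1_center in the frame of blank1 between 0.038 and 0.052 m and angle between weight1_center's own z axis and vertical below 0.12 rad) or (horizontal distance between weight2_center and blank1 below 0.02 m and z of weight2_center in the frame of blank1 between 0.038 and 0.052 m and angle between weight2_center's own z axis and vertical below 0.12 rad) or (horizontal distance between weight3_center and blank1 below 0.02 m and z of weight3_center in the frame of blank1 between 0.038 and 0.052 m and angle between weight3_center's own z axis and vertical below 0.12 rad)) and horizontal distance between blank2_notch and cradle2_mark below 0.009 m and z of blank2 in the frame of cradle2 below 0.02 m and ((horizontal distance between weight1_center and blank2 below 0.02 m and z of weight1_center in the frame of blank2 between 0.038 and 0.052 m and angle between weight1_center's own z axis and vertical below 0.12 rad) or (horizontal distance between weight2_center and blank2 below 0.02 m and z of weight2_center in the frame of blank2 between 0.038 and 0.052 m and angle between weight2_center's own z axis and vertical below 0.12 rad) or (horizontal distance between weight3_center and blank2 below 0.02 m and z of weight3_center in the frame of blank2 between 0.038 and 0.052 m and angle between weight3_center's own z axis and vertical below 0.12 rad)) and horizontal distance between blank3_notch and cradle3_mark below 0.009 m and z of blank3 in the frame of cradle3 below 0.02 m and ((horizontal distance between weight1_center and blank3 below 0.02 m and z of weight1_center in the frame of blank3 between 0.038 and 0.052 m and angle between weight1_center's own z axis and vertical below 0.12 rad) or (horizontal distance between weight2_center and blank3 below 0.02 m and z of weight2_center in the frame of blank3 between 0.038 and 0.052 m and angle between weight2_center's own z axis and vertical below 0.12 rad) or (horizontal distance between weight3_center and blank3 below 0.02 m and z of weight3_center in the frame of blank3 between 0.038 and 0.052 m and angle between weight3_center's own z axis and vertical below 0.12 rad)) and contact force between each of weight1, weight2, weight3 and the fingers below 0.2 N), for 0.2 s.
3. the lever is back at its ON end (value of joint lever above 1.05 rad), for 0.2 s.
At the end, for the whole second after the job is handed in: The lever is at its ON end (over 1.05 rad). Every blank present lies flat on its cradle with the middle of its notch mouth within 9 mm (about 9 degrees) of the pointer mark, and carries an upright weight whose axis is within 20 mm of the blank's centre, released and at rest (value of joint lever above 1.05 rad and horizontal distance between blank1_notch and cradle1_mark below 0.009 m and angle between each of blank1, blank2, blank3's own z axis and vertical below 0.08 rad and z of blank1 in the frame of cradle1 below 0.02 m and ((horizontal distance between weight1_center and blank1 below 0.02 m and z of weight1_center in the frame of blank1 between 0.038 and 0.052 m and angle between weight1_center's own z axis and vertical below 0.12 rad) or (horizontal distance between weight2_center and blank1 below 0.02 m and z of weight2_center in the frame of blank1 between 0.038 and 0.052 m and angle between weight2_center's own z axis and vertical below 0.12 rad) or (horizontal distance between weight3_center and blank1 below 0.02 m and z of weight3_center in the frame of blank1 between 0.038 and 0.052 m and angle between weight3_center's own z axis and vertical below 0.12 rad)) and horizontal distance between blank2_notch and cradle2_mark below 0.009 m and z of blank2 in the frame of cradle2 below 0.02 m and ((horizontal distance between weight1_center and blank2 below 0.02 m and z of weight1_center in the frame of blank2 between 0.038 and 0.052 m and angle between weight1_center's own z axis and vertical below 0.12 rad) or (horizontal distance between weight2_center and blank2 below 0.02 m and z of weight2_center in the frame of blank2 between 0.038 and 0.052 m and angle between weight2_center's own z axis and vertical below 0.12 rad) or (horizontal distance between weight3_center and blank2 below 0.02 m and z of weight3_center in the frame of blank2 between 0.038 and 0.052 m and angle between weight3_center's own z axis and vertical below 0.12 rad)) and horizontal distance between blank3_notch and cradle3_mark below 0.009 m and z of blank3 in the frame of cradle3 below 0.02 m and ((horizontal distance between weight1_center and blank3 below 0.02 m and z of weight1_center in the frame of blank3 between 0.038 and 0.052 m and angle between weight1_center's own z axis and vertical below 0.12 rad) or (horizontal distance between weight2_center and blank3 below 0.02 m and z of weight2_center in the frame of blank3 between 0.038 and 0.052 m and angle between weight2_center's own z axis and vertical below 0.12 rad) or (horizontal distance between weight3_center and blank3 below 0.02 m and z of weight3_center in the frame of blank3 between 0.038 and 0.052 m and angle between weight3_center's own z axis and vertical below 0.12 rad)) and linear speed of each of weight1, weight2, weight3 below 0.03 m/s and contact force between each of weight1, weight2, weight3 and the fingers below 0.2 N); the robot touches nothing.
It fails at once if the glue bottle is moved more than 30 mm (distance of glue_bottle from where it was at the start of the episode above 0.03 m).
It fails at once if the mallet is moved more than 30 mm (distance of mallet from where it was at the start of the episode above 0.03 m).
It fails at once if the corner joint is moved more than 30 mm (distance of corner_joint from where it was at the start of the episode above 0.03 m).
Of blank1, blank2, blank3 only 2 to 3 are there at a start; the rules pass over those that are not, and their reading is None.
At some moment in a run one of weight1, weight2, weight3 may be knocked a few centimetres aside while the robot is not near it.
Once in a run the grip may slacken for a moment while it holds something.
It also fails if it takes over 210 s, if anything falls off the work surface, if the arm or the gripper's body presses on something with over 40 N, if the wrist force passes 120 N, or if a joint passes its speed limit or range.

## Working session

There is one attempt and no reset: what is moved stays moved. The work goes in short steps, each a Python script; the robot and the scene stay as the last script left them, time stands still between calls to the robot, and variables do not carry over. Pictures are saved under pics/ and viewed, about 12 in all and at most 16, crops included, and the job is handed in when it is done.

```bash
mkdir -p pics; ls; cat > h.py <<'E'
import numpy as np, cv2
from plant import manip as m
from scipy.spatial.transform import Rotation as R
def cam(s):
    return s["intrinsics"],cv2.Rodrigues(np.array(s["rvec"],float))[0],np.array(s["tvec"],float).ravel()
def px2w(s,p,z):
    K,Rm,t=cam(s); d=Rm.T@np.linalg.inv(K)@np.array([p[0],p[1],1.]); c=-Rm.T@t
    return c+d*(z-c[2])/d[2]
def w2px(s,P):
    K,Rm,t=cam(s); q=K@(Rm@np.array(P,float)+t); return q[:2]/q[2]
def ori(a):  # tool down, jaw axis at yaw a ; finger axis y perpendicular... 
    pass
def save(n,img,sc=None):
    cv2.imwrite("pics/"+n,cv2.resize(img[...,::-1],None,fx=sc,fy=sc,interpolation=cv2.INTER_CUBIC) if sc else img[...,::-1].copy())
E
python3 - <<'E'
from h import *
st=m.read_state(); print(st)
print(R.from_rotvec(st["orientation"]).as_matrix().round(3))
for c in("scene","top"):
    s=m.snapshot(c); save(c+"0.png",s["color"],1.5); K,Rm,t=cam(s); print(c,K[0,0],(-Rm.T@t).round(3))
    Z=dict(cradle1=0,cradle2=0,cradle3=0,blank1=.014,blank2=.014,blank3=.014,blank1_notch=.026,blank2_notch=.026,blank3_notch=.026,cradle1_mark=.014,cradle2_mark=.014,cradle3_mark=.014,weight1_center=.02,weight2_center=.02,weight3_center=.02,isolator=0,lever_tip=.063,glue_bottle=0,mallet=0,corner_joint=0)
    for k,z in Z.items():
        if k in("weight2_center","weight3_center"):continue
        print(k,[(round(d["score"],2),np.round(d["centre"]).tolist(),px2w(s,d["centre"],z)[:2].round(3).tolist()) for d in m.mark_of(k,c)])
E
```

```text
pics
{'clock': 0.0, 'joint_pos': array([-1.21260173e+00,  4.91560273e-01,  1.55947913e+00,  4.11881402e-06,
        1.09172299e+00, -1.05619094e-01]), 'joint_vel': array([ 0.00131761,  0.00177741, -0.00176972, -0.00070112, -0.00096293,
        0.0012014 ]), 'joint_efforts': array([-2.14546228e-03, -6.12647223e+01, -2.58177495e+01,  6.91601657e-02,
        4.83653520e-02, -1.07395133e-04]), 'tool_pos': array([ 0.2795254 , -0.55873446,  0.23105108]), 'orientation': array([-0.46382365,  1.96462463, -1.96228259]), 'force': array([-0.77001067,  0.3966409 , -0.28879829]), 'torque': array([ 0.03623041,  0.02679084, -0.04908956]), 'opening': 0.09524105506370335}
[[-0.894 -0.     0.447]
 [-0.447  0.001 -0.894]
 [-0.    -1.    -0.001]]
scene 413.3849584069162 [1.573 0.403 0.805]
cradle1 [(0.75, [187.0, 193.0], [0.585, -0.242]), (0.72, [318.0, 225.0], [0.588, 0.215]), (0.63, [248.0, 214.0], [0.613, -0.003])]
cradle2 [(0.75, [187.0, 193.0], [0.585, -0.242]), (0.72, [318.0, 225.0], [0.588, 0.215]), (0.63, [248.0, 214.0], [0.613, -0.003])]
cradle3 [(0.75, [187.0, 193.0], [0.585, -0.242]), (0.72, [
[... 2001 characters left out ...]
(0.94, [193.0, 197.0], [0.523, 0.222])]
cradle2_mark [(0.61, [243.0, 186.0], [0.564, 0.033])]
cradle3_mark [(0.85, [316.0, 194.0], [0.528, -0.242]), (0.36, [163.0, 207.0], [0.488, 0.333])]
weight1_center [(0.68, [226.0, 216.0], [0.45, 0.097]), (0.17, [256.0, 179.0], [0.589, -0.015])]
isolator [(0.91, [168.0, 216.0], [0.454, 0.319])]
lever_tip [(0.64, [195.0, 181.0], [0.581, 0.206]), (0.45, [166.0, 208.0], [0.485, 0.315])]
glue_bottle [(0.74, [192.0, 200.0], [0.512, 0.228]), (0.54, [139.0, 180.0], [0.592, 0.428])]
mallet [(0.94, [382.0, 168.0], [0.625, -0.496])]
corner_joint [(0.93, [248.0, 128.0], [0.786, 0.011]), (0.61, [317.0, 193.0], [0.533, -0.247]), (0.5, [312.0, 181.0], [0.58, -0.23])]
```

```bash
python3 - <<'E'
import cv2
a=cv2.imread("pics/top0.png"); b=cv2.imread("pics/scene0.png")
cv2.imwrite("pics/t1.png",cv2.resize(a[170:400,170:630],(800,400),interpolation=cv2.INTER_CUBIC))
cv2.imwrite("pics/s1.png",cv2.resize(b[210:430,130:630],(800,352),interpolation=cv2.INTER_CUBIC))
E
```

```text
(no output)
```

View pics/t1.png

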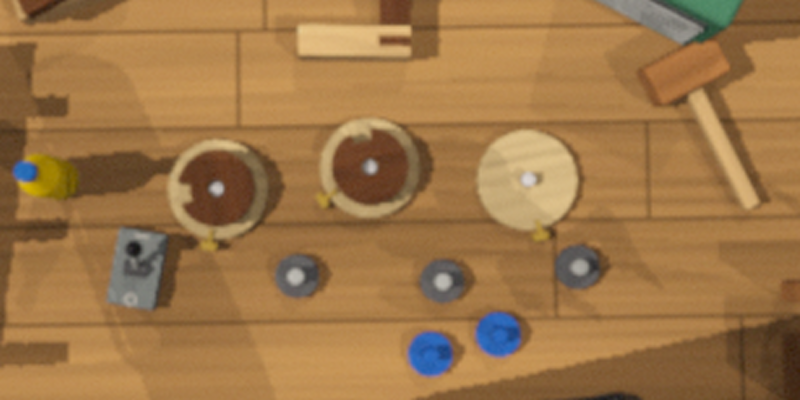

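View pics/s1.png

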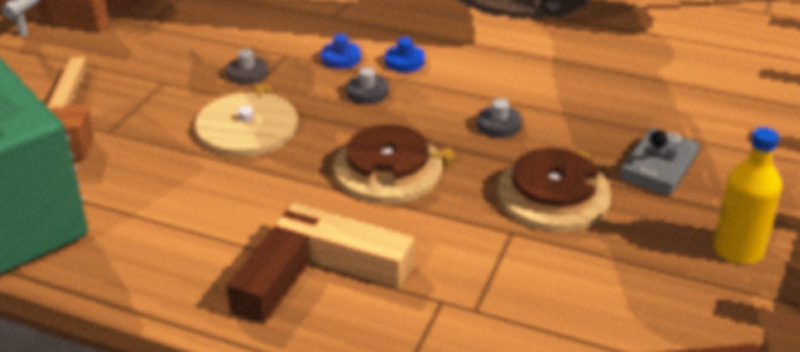

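View pics/scene0.png

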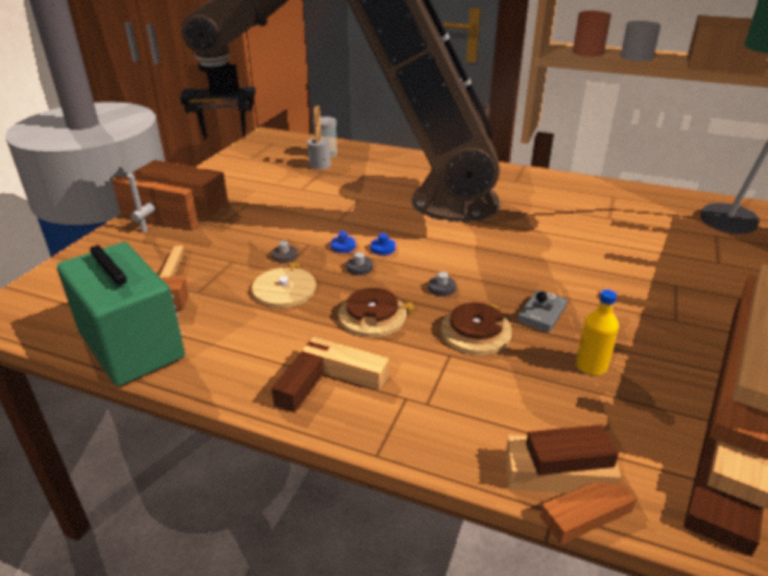

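Three pictures viewed so far. In the top crop:
- The left blank's hub is at (217,188), its notch at (183,193) and its pointer at (208,243).
- The middle blank's hub is at (371,166), its notch at (360,130) and its pointer at (323,201).
- The right cradle, at (528,180), is empty.
- The steel weights are at (295,277), (443,281) and (580,267). The blue look-alikes at (431,354) and (499,334) are excluded.
- The lever ball is at (134,248). The OFF ring is at (130,299), and the lever is at its ON end.

Next I'll refine these positions numerically.

```bash
cat >> h.py <<'E'
def ori(th):
    c,s=np.cos(th),np.sin(th)
    return R.from_matrix(np.array([[s,0,c],[-c,0,s],[0,-1,0]])).as_rotvec()
def samp(s,P):
    K,Rm,t=cam(s); q=(np.asarray(P)@Rm.T+t)@K.T; q=(q[...,:2]/q[...,2:]).astype(np.float32)
    return cv2.remap(s["color"],q[...,0],q[...,1],cv2.INTER_LINEAR).astype(float)
def patch(s,c,z,w=.03,n=61):
    g=np.linspace(-w,w,n); X,Y=np.meshgrid(c[0]+g,c[1]+g,indexing="ij")
    return X,Y,samp(s,np.stack([X,Y,np.full_like(X,z)],-1))
def bright(s,c,z,w=.022):   # centroid of bright grey spot (spigot / knob top)
    for _ in range(3):
        X,Y,I=patch(s,c,z,w); v=I.min(-1); k=np.clip(v-(v.min()*.45+v.max()*.55),0,None)
        c=np.array([(X*k).sum()/k.sum(),(Y*k).sum()/k.sum()])
    return c
A=np.deg2rad(np.arange(0,360,1.))
def ring(s,c,rs,z):
    return np.mean([samp(s,np.stack([c[0]+r*np.cos(A),c[1]+r*np.sin(A),np.full_like(A,z)],-1)[None])[0] for r in rs],0)
def peak(v,frac=.5):  # circular centroid of the strongest lobe
    i=v.argmax(); v=np.roll(v,180-i); k=np.clip(v-(np.median(v)+frac*(v.max()-np.median(v))),0,None); k[:140]=0;k[221:]=0
    return np.rad2deg((A[180]*0+np.deg2rad(i-180)+(k*A).sum()/k.sum()))%360
def notch(s,c): return peak(ring(s,c,[.044,.048,.052],.038).sum(-1))
def pointer(s,c):
    I=ring(s,c,[.079,.083,.087],.016); return peak((I[:,0]+I[:,1])/2-I[:,2]*1.0)
def look():
    s=m.snapshot("top"); o={}
    for k,c in dict(b1=(.578,.206),b2=(.597,-.011),b3=(.587,-.227)).items():
        c=bright(s,np.array(c),.030,.012); o[k]=c; print(k,c.round(4),"notch",notch(s,c).round(1),"ptr",pointer(s,c).round(1))
    return s,o
def frompx(s,u,v,z): return px2w(s,(113.3+u*.38333,113.3+v*.38333),z)[:2]
E
python3 - <<'E'
from h import *
s,o=look()
for u,v in((295,277),(443,281),(580,267)): p=frompx(s,u,v,.04);print("w",p.round(4),bright(s,p,.04).round(4))
print("ball",frompx(s,134,248,.063),"ring",frompx(s,130,299,.022))
print("iso",[px2w(s,q["centre"],.011) .round(3) for q in m.outline_of("isolator","top")])
r=m.outline_of("isolator","top")[0]["region"].astype(np.uint8); print(cv2.minAreaRect(cv2.findNonZero(r)))
n=m.outline_of("blank1","top")
for q in n:
    (x,y),rad=cv2.minEnclosingCircle(cv2.findNonZero(q["region"].astype(np.uint8))); print("blank",q["score"],px2w(s,(x,y),.03).round(4))
for q in m.outline_of("cradle1","top"):
    (x,y),rad=cv2.minEnclosingCircle(cv2.findNonZero(q["region"].astype(np.uint8))); print("cr",q["score"],px2w(s,(x,y),.014).round(4),rad)
X,Y,I=patch(s,(.59,0),.03,.30,600)
# rectified overlay
img=cv2.resize(s["color"][120:260,140:340],None,fx=4,fy=4,interpolation=cv2.INTER_CUBIC)
for k in("b1","b2","b3"):
    c=o[k]
    for r,a,z,col in((.052,notch(s,c),.038,(0,255,255)),(.083,pointer(s,c),.016,(255,0,255)),(0,0,.03,(255,0,0))):
        q=w2px(s,(c[0]+r*np.cos(np.deg2rad(a)),c[1]+r*np.sin(np.deg2rad(a)),z)); cv2.circle(img,(int((q[0]-140)*4+2),int((q[1]-120)*4+2)),3,col,-1)
save("chk.png",img)
E
```

```text
b1 [0.5677 0.2074] notch 98.1 ptr 169.5
b2 [ 0.5954 -0.0133] notch 12.1 ptr 122.3
b3 [ 0.5751 -0.2368] notch 311.0 ptr 192.5
w [0.4389 0.095 ] [0.4409 0.0964]
w [ 0.4307 -0.114 ] [ 0.4313 -0.1119]
w [ 0.4481 -0.3076] [ 0.4491 -0.3052]
ball [0.48247996 0.31820221] ring [0.41002916 0.33264841]
iso [array([0.455, 0.32 , 0.011])]
((166.10401916503906, 215.42799377441406), (19.49851417541504, 29.60554313659668), 10.30484676361084)
blank 0.97 [0.5684 0.2076 0.03  ]
blank 0.76 [ 0.5976 -0.0112  0.03  ]
cr 0.97 [ 0.6006 -0.0032  0.014 ] 21.800329208374023
cr 0.72 [0.5599 0.2081 0.014 ] 20.988191604614258
cr 0.67 [ 0.5691 -0.2411  0.014 ] 20.8868350982666
```

View pics/chk.png

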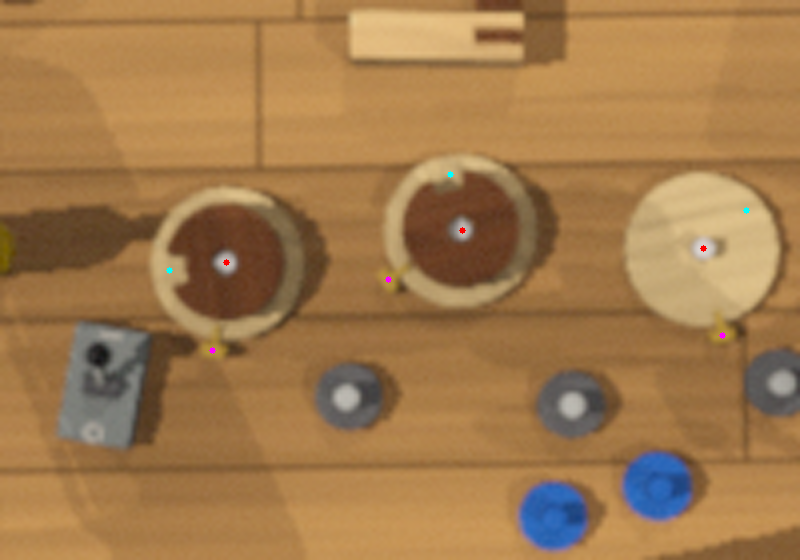

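The overlay (4 pictures viewed) fits: hubs, notches and pointers all sit on their marks. The chosen weights are the dark grey ones at (347,397) and (572,404), and the blue ones are left out. Next I'll switch the lever off.

```bash
cat >> h.py <<'E'
ISO=np.array([.455,.318]); IA=np.deg2rad(-11)
def lever(d):   # d=-1: to OFF, +1: to ON
    u=np.array([np.cos(IA),np.sin(IA)]); o=ori(IA); P=lambda k,z:[*(ISO+k*u),z]
    m.set_gripper(0,20)
    m.move_to(P(-d*.066,.18),o); m.servo_line(P(-d*.066,.064),max_speed=.15)
    hit=m.servo_line(P(d*.000,.064),max_speed=.06,stop_force=15)
    m.servo_line(P(-d*.05,.064),max_speed=.15); m.servo_line(P(-d*.05,.2),max_speed=.2); return hit
E
python3 - <<'E'
from h import *
s=m.snapshot("scene")
for k,c in dict(b1=(.5677,.2074),b2=(.5954,-.0133)).items():
    print(k,"scene",bright(s,np.array(c),.03,.012).round(4),notch(s,c).round(1),pointer(s,c).round(1))
print("hit",lever(-1)); print(m.read_state()["clock"])
m.move_to([.40,.42,.25],ori(IA))
s,o=look(); 
for d in m.mark_of("lever_tip","top"): print("tip",d["score"],px2w(s,d["centre"],.063).round(3))
for d in m.mark_of("cradle2_mark","top"): print("mark2",d["score"],px2w(s,d["centre"],.014).round(3))
save("lev.png",s["color"][140:260,120:280],4); print(m.read_state()["clock"])
E
```

```text
b1 scene [0.5679 0.2067] 86.5 166.0
b2 scene [ 0.5954 -0.0127] 263.2 121.0
hit True
9.4083
b1 [0.568  0.2079] notch 98.1 ptr 170.1
b2 [ 0.5957 -0.0126] notch 11.7 ptr 122.9
b3 [ 0.5751 -0.2368] notch 77.6 ptr 192.8
tip 0.45 [0.493 0.324 0.063]
tip 0.43 [0.563 0.191 0.063]
mark2 0.74 [0.574 0.034 0.014]
10.2417
```

View pics/lev.png

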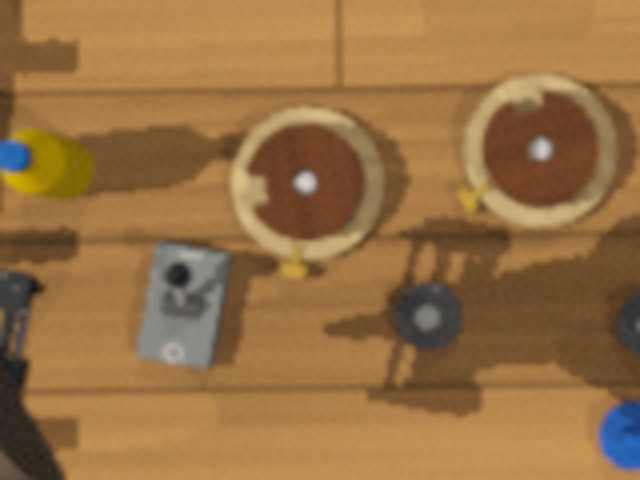

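The view (5 viewed) shows the ball at (178,273), still at ON, so the force stop ended the push early. I'll retry with a printout of where it stops.

```bash
python3 - <<'E'
from h import *
u=np.array([np.cos(IA),np.sin(IA)]); o=ori(IA); P=lambda k,z:[*(ISO+k*u),z]
m.move_to(P(.066,.18),o); m.servo_line(P(.066,.064))
print(m.read_state()["tool_pos"].round(4),m.read_state()["force"].round(2))
for k in(.045,.03,.015,0,-.004):
    h=m.servo_line(P(k,.064),max_speed=.05,stop_force=30); st=m.read_state(); print(k,h,((st["tool_pos"][:2]-ISO)@u).round(4),st["force"].round(1))
    if h: break
m.servo_line(P(.06,.064)); m.servo_line(P(.06,.2),max_speed=.2)
m.move_to([.40,.42,.25],ori(IA))
s=m.snapshot("top"); save("lev2.png",s["color"][180:250,130:200],5); print(m.read_state()["clock"])
E
```

```text
[0.52   0.3059 0.0649] [ 0.75  0.41 -0.01]
0.045 False 0.0454 [3.7 0.4 4.2]
0.03 False 0.0294 [ 0.5  0.6 -0.9]
0.015 False 0.0147 [ 0.9  0.6 -1. ]
0 False -0.0002 [ 0.5 -0.1  0.1]
-0.004 False -0.0042 [ 0.5  0.1 -0.5]
16.25
```

View pics/lev2.png

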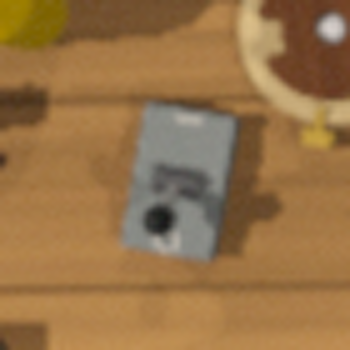

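The lever is now OFF: the ball is at (160,218), by the ring, and the ON bar is clear (6 viewed). Next I'll sweep both blanks.

```bash
cat >> h.py <<'E'
def sweep(c,a0,a1,flip,over=3.,r=.057,z=.038):
    c=np.array(c); D=np.deg2rad
    P=lambda a,r,z:[c[0]+r*np.cos(D(a)),c[1]+r*np.sin(D(a)),z]
    O=lambda a:ori(D(a)-(np.pi if flip else 0))
    sg=np.sign(a1-a0)
    m.set_gripper(0,20); m.move_to(P(a0,.077,.15),O(a0)); m.servo_line(P(a0,.077,z),max_speed=.12)
    print("in",m.servo_line(P(a0,r,z),max_speed=.05,stop_force=15),m.read_state()["force"].round(1))
    as_=np.linspace(a0,a1+sg*over,int(abs(a1-a0)/8)+2)[1:]
    for a in as_:
        if m.servo_line(P(a,r,z),O(a),max_speed=.06,stop_force=20): print("stop at",a,m.read_state()["force"].round(1)); break
    else: m.servo_line(P(a1,r,z),O(a1),max_speed=.04)
    m.servo_line(P(a,r+.008,z) if a!=as_[-1] else P(a1,r+.006,z),max_speed=.04)
    m.servo_line([*m.read_state()["tool_pos"][:2],.15],max_speed=.15)
E
python3 - <<'E'
from h import *
sweep((.568,.2075),98.1,169,True); print(m.read_state()["clock"])
sweep((.5955,-.0128),11.9,123.5,False)
m.move_to([.40,.38,.25],ori(IA))
print(m.read_state()["clock"])
s,o=look()
for u,v in((295,277),(443,281),(580,267)): p=frompx(s,u,v,.04);print("w",bright(s,p,.04).round(4))
save("sw.png",s["color"][130:240,130:330],4)
E
```

```text
in False [ 0.4 -0.1  0.4]
23.0917
in False [-0.4  0.2  0.2]
34.1
b1 [0.5682 0.2062] notch 172.2 ptr 169.2
b2 [ 0.5956 -0.013 ] notch 122.8 ptr 122.7
b3 [ 0.575  -0.2368] notch 303.8 ptr 192.8
w [0.4411 0.0946]
w [ 0.4316 -0.1133]
w [ 0.4292 -0.2869]
```

View pics/sw.png

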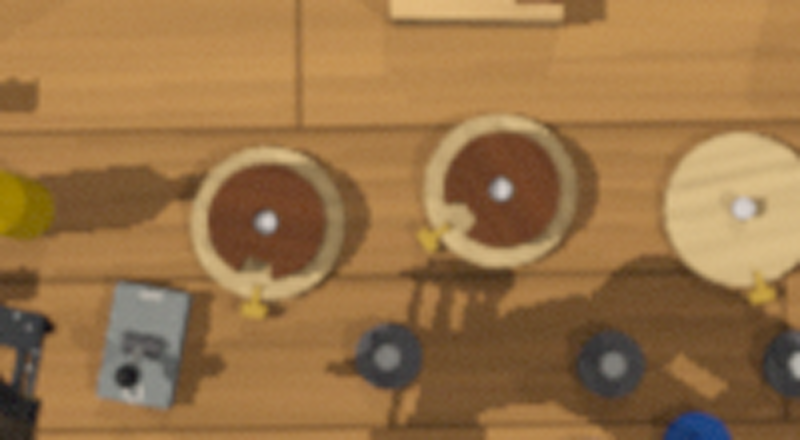

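Both notches now face their pointers (7 viewed): the left at (256,268) with its pointer at (254,303), the middle at (460,215) with its pointer at (432,238). Weight 3 got knocked, but it isn't needed. Next I'll place the weights.

```bash
cat >> h.py <<'E'
def grab(w,th=0.,h=.100):
    o=ori(th); m.set_gripper(.06,40); m.move_to([*w,.14],o); m.servo_line([*w,.037],max_speed=.1)
    m.set_gripper(0,40); m.servo_line([*w,h],max_speed=.08); st=m.read_state(); print("grip",st["opening"],st["force"].round(1)); return .018<st["opening"]<.03
def put(c,h=.100,th=0.):
    m.servo_line([*c,h],max_speed=.1); st=m.read_state(); print("over",st["opening"],st["force"].round(1))
    print("touch",m.servo_line([*c,.070],max_speed=.03,stop_force=4),m.read_state()["tool_pos"].round(4))
    m.set_gripper(.055,40); m.wait(.3); p=m.read_state()["tool_pos"]; m.servo_line([*p[:2],.16],max_speed=.12)
E
python3 - <<'E'
from h import *
if grab((.441,.0955)): put((.568,.207))
print(m.read_state()["clock"])
m.move_to([.40,.38,.25],ori(IA)); s,o=look(); save("p1.png",s["color"][130:240,130:330],4)
print([(round(d["score"],2),px2w(s,d["centre"],.058)[:2].round(3),px2w(s,d["centre"],.02)[:2].round(3)) for d in m.mark_of("weight1_center","top")])
E
```

```text
grip 0.023083546825541874 [ 0.2  0.4 -5.5]
over 0.02286795521708246 [ 0.2 -0.5 -4.1]
touch True [0.5678 0.207  0.0745]
43.7667
b1 [0.5704 0.2148] notch 77.3 ptr 175.2
b2 [ 0.5956 -0.013 ] notch 122.9 ptr 122.6
b3 [ 0.5751 -0.2368] notch 305.3 ptr 192.8
[(0.57, array([0.575, 0.213]), array([0.578, 0.218]))]
```

View pics/p1.png

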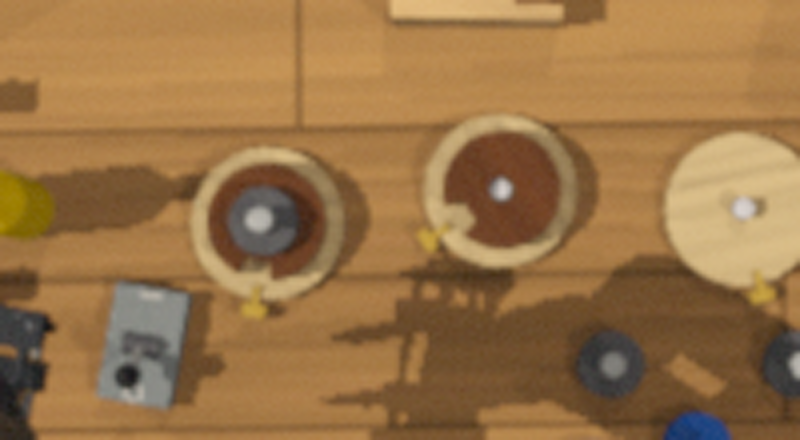

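The first weight stands centred on the left blank, with its knob at (260,218), and the notch is unchanged (8 viewed). Now the second one.

```bash
python3 - <<'E'
from h import *
s=m.snapshot("top"); w=bright(s,np.array([.4314,-.1125]),.04); print(w)
if grab(w): put((.5955,-.0128))
print(m.read_state()["clock"])
m.move_to([.40,.38,.25],ori(IA)); s=m.snapshot("top"); save("p2.png",s["color"][130:240,130:330],4)
for k,c in dict(b1=(.568,.2065),b2=(.5955,-.013)).items(): print(k,notch(s,c),pointer(s,c),"knob",bright(s,np.array(c),.078,.02).round(4))
s=m.snapshot("scene"); save("p2s.png",s["color"][150:270,200:400],4)
E
```

```text
[ 0.43145764 -0.11331465]
grip 0.02298076241297845 [ 0.2 -1.3 -3.1]
over 0.02326953236326804 [ 0.4  0.1 -4.1]
touch True [ 0.5953 -0.0128  0.0745]
54.725
b1 172.140717203813 169.404937701892 knob [0.5675 0.208 ]
b2 122.72034837688047 122.43881363848666 knob [ 0.5953 -0.0114]
```

View pics/p2.png

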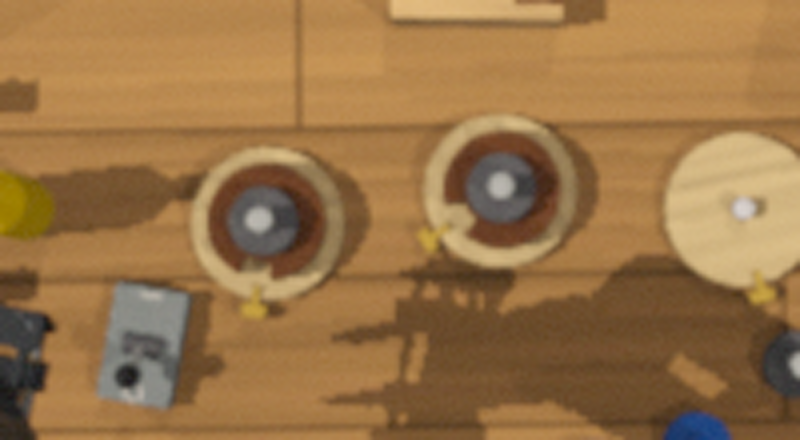

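View pics/p2s.png

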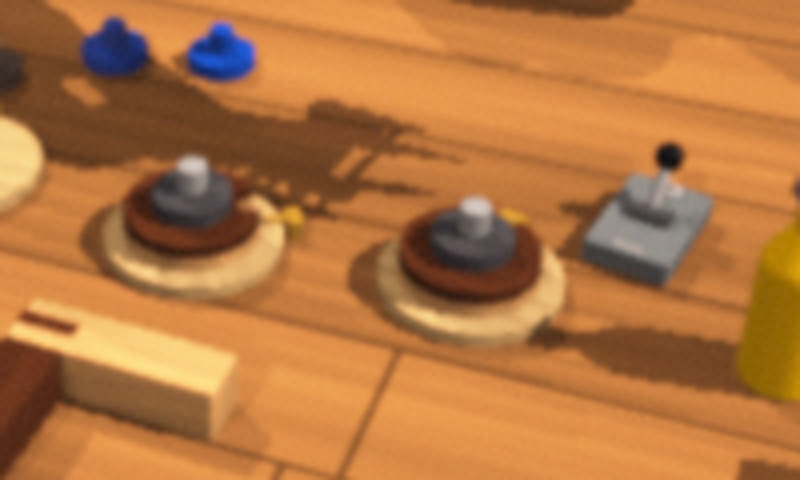

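Both weights stand upright and centred, both notches are at their pointers, and the lever is OFF (10 viewed). Now I'll switch the blower back on.

```bash
python3 - <<'E'
from h import *
u=np.array([np.cos(IA),np.sin(IA)]); o=ori(IA); P=lambda k,z:[*(ISO+k*u),z]
m.set_gripper(0,20)
m.move_to(P(-.066,.18),o); m.servo_line(P(-.066,.064))
for k in(-.045,-.03,-.015,0,.004):
    h=m.servo_line(P(k,.064),max_speed=.05,stop_force=30); st=m.read_state(); print(k,h,((st["tool_pos"][:2]-ISO)@u).round(4),st["force"].round(1))
    if h: break
m.servo_line(P(-.06,.064)); m.servo_line(P(-.06,.2),max_speed=.2)
m.move_to([.40,.40,.25],ori(IA)); m.wait(.5)
s=m.snapshot("top"); save("fin.png",s["color"][130:250,130:330],4); print(m.read_state()["clock"])
for k,c in dict(b1=(.568,.2065),b2=(.5955,-.013)).items(): print(k,notch(s,c),pointer(s,c),"knob",bright(s,np.array(c),.078,.02).round(4))
E
```

```text
-0.045 True -0.0481 [-4.3  0.4  3.5]
61.3083
b1 172.09095494283795 169.22446174988545 knob [0.5674 0.2081]
b2 122.75057906927775 122.56363636363636 knob [ 0.5953 -0.0114]
```

View pics/fin.png

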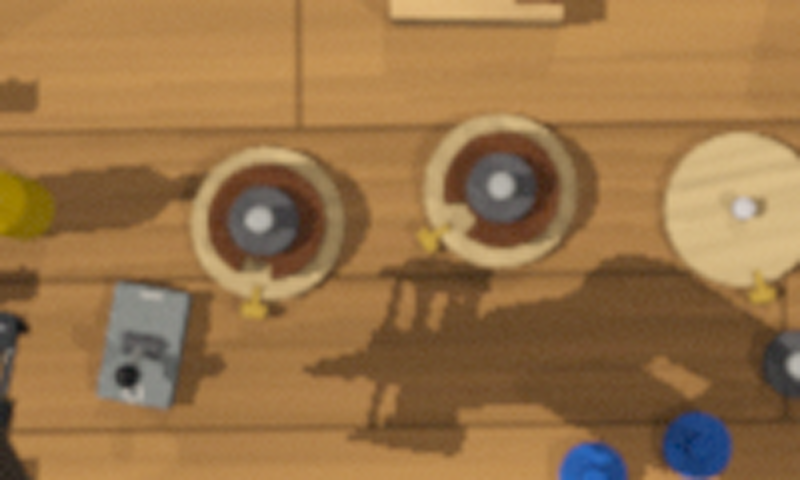

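The force stop tripped on the impact spike and the lever is still OFF (11 viewed). I'll repeat with a slower approach and keep pushing past a stop on contact.

```bash
python3 - <<'E'
from h import *
u=np.array([np.cos(IA),np.sin(IA)]); o=ori(IA); P=lambda k,z:[*(ISO+k*u),z]
m.move_to(P(-.066,.18),o); m.servo_line(P(-.066,.064))
for k in(-.055,-.045,-.03,-.015,0,.004):
    h=m.servo_line(P(k,.064),max_speed=.025,stop_force=30); st=m.read_state(); print(k,h,((st["tool_pos"][:2]-ISO)@u).round(4),st["force"].round(1))
m.servo_line(P(-.06,.064)); m.servo_line(P(-.06,.2),max_speed=.2)
m.move_to([.40,.40,.25],ori(IA)); m.wait(.5)
s=m.snapshot("top"); save("fin2.png",s["color"][130:250,130:330],4); print(m.read_state()["clock"])
for k,c in dict(b1=(.568,.2065),b2=(.5955,-.013)).items(): print(k,notch(s,c),pointer(s,c),"knob",bright(s,np.array(c),.078,.02).round(4))
E
```

```text
-0.055 False -0.055 [-0.6 -0.8 -0.4]
-0.045 True -0.0483 [-5.4  1.2  5.2]
-0.03 True -0.0475 [-4.1  0.4  4.6]
-0.015 True -0.0462 [-1.1  0.9  1.5]
0 False -0.0001 [ 1.1 -0.   0.3]
0.004 False 0.0042 [ 0.3 -0.5  0. ]
69.175
b1 172.1076955161627 169.47227884223398 knob [0.5675 0.2081]
b2 122.63073706220594 122.54633027522938 knob [ 0.5954 -0.0114]
```

View pics/fin2.png

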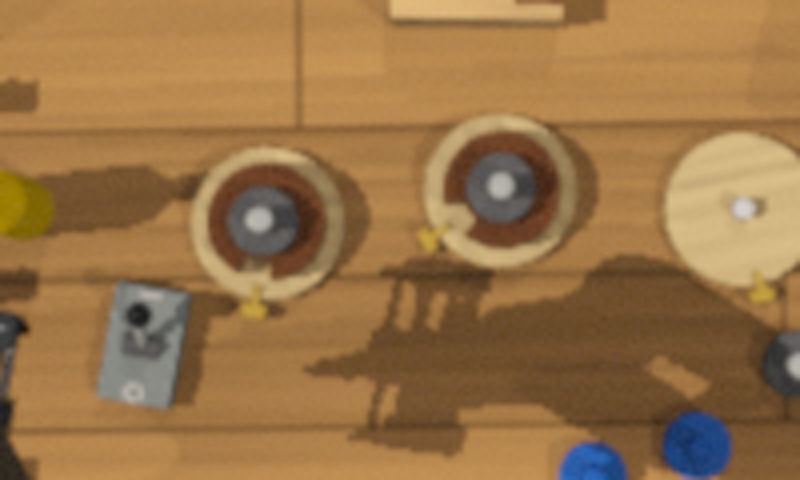

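The lever is back at ON, with the ball at (137,314) and the ring clear, and the blanks and weights haven't moved (12 viewed). I'll hand in.

```bash
python3 -c "
from plant import manip as m
print(m.hand_in())"
```

```text
the job is handed in; nothing more can be done
None
```

The job is done and handed in at about 69 s on the robot's clock; no verdict was reported. I switched the blower off, turned the left and middle blanks to their pointers, stood a steel weight on each, and switched the blower back on. The right cradle was empty.

**Last checks (top camera, just before handing in):**

| | Notch | Pointer | Weight off blank centre |
|---|---|---|---|
| Left blank | 172° | 169.5° | about 2 mm |
| Middle blank | 122.6° | 122.5° | about 2 mm |

- **Lever:** it is at its ON end, and the arm is clear of everything.
- **Uncertainty:** the scene camera put the pointers up to about 4° away from the top camera's readings. Even so, both notches stay within the 9° tolerance.

**What went wrong on the way:**
- **Lever pushes:** the first push in each direction stopped on the contact spike with the lever unmoved. Each worked on the second try.
- **Third weight:** it was knocked aside during the run. It wasn't needed, so I left it there.

I did not touch the glue bottle, the mallet, the sample joint or the blue look-alikes.

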